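# Sort the strays on the toy shop counter into their trays

## Task

Sort the strays on the counter into their trays: the two play blocks go into the blue tray, the date stamp and the glue stick into the green tray, one thing to each bay and standing upright as now, and the reel of ribbon goes flat into the wooden tray. Everything must sit on its tray's floor, clear of the rim. Leave the pink toy cup and the counter bell where they stand.

Things in the scene. Friction and masses are not known exactly. Their poses are not given: they have to be found in the camera images.
- red_block: Red play block, a cube of 30 mm with rounded edges, about 22 g, standing on the counter. Origin: centre of its underside; x and y square to its side faces, z up.
- yellow_block: Yellow play block, a cube of 30 mm with rounded edges, about 22 g, standing on the counter. Origin: centre of its underside; x and y square to its side faces, z up.
- stamp: Black and red self-inking date stamp standing upright, 30 (x) x 48 (y) x 57 (z) mm, about 70 g; its black head spans heights 35 to 57 mm and is gripped across x (30 mm). Origin: centre of its underside; z up.
- glue: Glue stick standing on end, yellow with magenta cap, cylinder of diameter 27 mm, 88 mm tall, about 28 g. Origin: centre of its underside; z along its axis, up.
- ribbon_reel: Reel of light blue ribbon with cardboard-brown flanges lying flat: disc of diameter 58 mm, 16 mm high, about 45 g. Origin on its underside; the disc's centre is at x = 0, y = +12 mm in its frame; a thin loose tail of ribbon (looks only, nothing solid) runs out on the -y side to y = -41 mm. z up.
- blue_tray: Blue shallow tray, 68 (x) x 140 (y) x 10 mm, fixed to the counter, walls and floor 4 mm thick, so the rim is only 6 mm above the tray floor. A 4 mm divider along x splits it into two equal bays, each 60 (x) x 64 (y) mm inside, with their centres at y = +34 and -34 mm in its frame. Origin: centre of its underside, on the counter; z up.
- green_tray: Green shallow tray, 68 (x) x 140 (y) x 10 mm, fixed to the counter, walls and floor 4 mm thick, so the rim is only 6 mm above the tray floor. A 4 mm divider along x splits it into two equal bays, each 60 (x) x 64 (y) mm inside, with their centres at y = +34 and -34 mm in its frame. Origin: centre of its underside, on the counter; z up.
- wood_tray: Brown wooden shallow tray without divider, 108 (x) x 138 (y) x 10 mm, 100 x 130 mm inside, fixed to the counter, walls and floor 4 mm thick, rim 6 mm above the tray floor. Origin: centre of its underside, on the counter; z up.
- pink_cup: Bystander: pink toy tea cup, 44 (x) x 53 (y) x 28 mm, very light, standing among the strays; it stays where it is. Origin: underside centre of its outline with the handle; the bowl's axis is at y = +5 mm, the handle points to -y.
- bell: Bystander: silver counter bell on a black base, diameter 84 mm, 50 mm high; it stays where it is. Origin: centre of its underside.

How it is judged:
At the end, for the whole second after the job is handed in: Blocks in the blue tray, stamp and glue in the green tray, one per bay (within 25 mm of its centre in x and y); reel flat in the wooden tray (origin within 45 mm in x, 60 mm in y of its centre). All with underside within 2.5 mm of the tray floor, tilt under 0.06 rad, at rest (((x of red_block in the frame of blue_tray between -0.025 and 0.025 m and y of red_block in the frame of blue_tray between 0.012 and 0.062 m and z of red_block in the frame of blue_tray between 0.0015 and 0.0065 m and x of yellow_block in the frame of blue_tray between -0.025 and 0.025 m and y of yellow_block in the frame of blue_tray between -0.062 and -0.012 m and z of yellow_block in the frame of blue_tray between 0.0015 and 0.0065 m) or (x of red_block in the frame of blue_tray between -0.025 and 0.025 m and y of red_block in the frame of blue_tray between -0.062 and -0.012 m and z of red_block in the frame of blue_tray between 0.0015 and 0.0065 m and x of yellow_block in the frame of blue_tray between -0.025 and 0.025 m and y of yellow_block in the frame of blue_tray between 0.012 and 0.062 m and z of yellow_block in the frame of blue_tray between 0.0015 and 0.0065 m)) and ((x of stamp in the frame of green_tray between -0.025 and 0.025 m and y of stamp in the frame of green_tray between 0.012 and 0.062 m and z of stamp in the frame of green_tray between 0.0015 and 0.0065 m and x of glue in the frame of green_tray between -0.025 and 0.025 m and y of glue in the frame of green_tray between -0.062 and -0.012 m and z of glue in the frame of green_tray between 0.0015 and 0.0065 m) or (x of stamp in the frame of green_tray between -0.025 and 0.025 m and y of stamp in the frame of green_tray between -0.062 and -0.012 m and z of stamp in the frame of green_tray between 0.0015 and 0.0065 m and x of glue in the frame of green_tray between -0.025 and 0.025 m and y of glue in the frame of green_tray between 0.012 and 0.062 m and z of glue in the frame of green_tray between 0.0015 and 0.0065 m)) and x of ribbon_reel in the frame of wood_tray between -0.045 and 0.045 m and y of ribbon_reel in the frame of wood_tray between -0.06 and 0.06 m and z of ribbon_reel in the frame of wood_tray between 0.0015 and 0.0065 m and angle between each of red_block, yellow_block, stamp, glue, ribbon_reel's own z axis and vertical below 0.06 rad and linear speed of each of red_block, yellow_block, stamp, glue, ribbon_reel below 0.02 m/s); the robot touches nothing.
It fails at once if the pink cup is moved more than 20 mm (distance of pink_cup from where it was at the start of the episode above 0.02 m).
It fails at once if the bell is moved more than 20 mm (distance of bell from where it was at the start of the episode above 0.02 m).
It also fails if it takes over 104 s, if anything falls off the work surface, if the arm or the gripper's body presses on something with over 40 N, if the wrist force passes 120 N, or if a joint passes its speed limit or range.

## Robot

A 7-joint arm with a two-finger parallel gripper is mounted at the origin on a cart in front of the work surface, level with it; the furniture and walls round the work are solid. World frame = base frame: x ahead of the robot, y to its left, z up, the work surface at z = 0. Lengths are in m, angles in rad, forces in N, time in s.
With the tool pointing down it reaches from about 0.425 to 0.925 m from the base axis. Payload 6.8 kg.
Tool frame: the origin (TCP) lies at the very end of the fingers, on their centre line; the grasp point (between the pads) lies 19 mm behind it; z points along the fingers, y is the line along which they close (so a half turn about z gives the same grasp; the last joint's range is limited). The gripper opens to 85 mm and grips with 20 to 120 N. Pads are 22 mm wide; open, the fingers measure 114 mm over their backs; the gripper's body (76 mm by 85 mm) begins 54 mm behind the grasp point. The pads swing forward as they close: fully open they stand 13 mm farther back than shut.
Start: joints at [-1.338, 0.477, 0.022, 1.555, -0.011, 1.109, -0.083], TCP at [0.226, 0.636, 0.231] pointing down, gripper open.
Joint ranges: [-2.96, 2.96], [-0.34, 2.1], [-1.41, 1.46], [0.24, 2.44], [-1.37, 4.51], [0.17, 1.92], [-2.96, 2.96]. Speed limits (rad/s): [2.39, 2.39, 3.14, 3.14, 3.14, 3.14, 3.14].

## Interface

Orientations are given as a unit quaternion [w, x, y, z].
In Python, from station import get_obs, read_camera, hand_in gives the robot as it stands.
- The arm moves only by the tool arm_command, never from a script. Its argument "commands" is one flat list of numbers, 7 for each row, row after row: the shift along the tool's x, y, z in m, then the turn, a rotation vector about the tool's x, y, z in degrees, then the opening, from 0 (shut) to 1 (fully open). In form: [tx, ty, tz, rx, ry, rz, fingers, tx, ty, tz, rx, ry, rz, fingers, ...]. A call has 1 to 8 rows; each row is the pose to reach, as a shift and turn from the pose commanded when the call began, along the tool's axes at that moment; what a row does not reach only later rows make up. A row lasts 1/10 s, in which the tool goes at most 50 mm and 8.59 degrees, less where a joint would pass 70% of its speed; a pose out of reach is approached as far as the arm can. A call with a gripper value outside its range is refused whole. The fingers move at their own pace and stop on an object; "force" is the grip in N (left out, the last holds). Time passes only in rows, so rows that repeat a pose let the fingers close. It gives the time, the measured TCP pose, the force, the opening and the grip force at its end, in the units of the state.
- get_obs(): the state, without advancing time (a new reading comes with each control period).
- read_camera(name): name is "side" or "top" or "wrist"; returns a dict with "img" (400x640x3 uint8, red, green, blue), "camera_matrix" (3x3 intrinsics, pixels), "pose" (4x4, takes a point from camera to world coordinates). Camera axes: x right, y down, z forward; pixel columns grow to the right and rows downward; lengths in m; the calibration is good to about 2 mm. A picture is of the moment at which its call begins. There is no depth.
- hand_in(): hands the job in; it is judged then, once.
The state is a dict: "t": time; "q": joint angles; "joint_vel": joint speeds; "joint_torque": joint torques, N m; "eef_pos": TCP position; "tool_rot": TCP orientation; "contact_force": force on the tool from outside, world axes, zero at the start; "torque": the same for the moment, N m; "gripper_width": opening from 0.0 (shut) to 1.0 (fully open); "grasp_force": force on a finger pad.
Only numpy, scipy, OpenCV 4.12 (cv2) and the standard library are available. Lean on these libraries where they do the work, as an engineer would, in place of code of your own. Each camera call takes 0.05 s, during which the arm holds its last target. There are 200 camera calls.

## Working session

There is one attempt and no reset: what is moved stays moved. The work goes in short steps, Python scripts to look and compute and a tool call to move; the robot and the scene stay as the last step left them, time stands still between calls to the robot, and variables do not carry over. Pictures are saved under pics/ and viewed, at most 14 in all, crops included, and the job is handed in when it is done.

Besides the shell and the picture viewer there is one more tool, called as name(argument=value, ...) on one line, values as JSON. arm_command: Moves the arm, as the interface text tells. Its arguments: {"type":"object","properties":{"commands":{"type":"array","items":{"type":"number"}},"force":{"type":"number"}},"required":["commands"]}

```bash
mkdir -p pics; python3 - <<'E'
from station import *
import cv2
o=get_obs();print(o['t'],o['eef_pos'],o['tool_rot'],o['gripper_width'])
for n in('top','side'):
    r=read_camera(n);cv2.imwrite(f'pics/{n}0.png',r['img'][:,:,::-1]);print(n,r['camera_matrix'].round(1).tolist(),r['pose'].round(3).tolist())
E
ls
```

```text
0.0 [0.22539794 0.6355961  0.23030117] [-9.42162885e-05  1.69552138e-01  9.85520763e-01 -9.43174842e-04] 0.9998602227415437
top [[443.7, 0.0, 322.3], [0.0, 443.7, 191.1], [0.0, 0.0, 1.0]] [[0.029, -0.996, 0.088, 0.422], [-1.0, -0.029, -0.003, -0.012], [0.005, -0.088, -0.996, 1.272], [0.0, 0.0, 0.0, 1.0]]
side [[463.6, 0.0, 318.8], [0.0, 463.6, 204.2], [0.0, 0.0, 1.0]] [[0.997, -0.055, 0.062, 0.466], [-0.082, -0.606, 0.791, -0.98], [-0.006, -0.794, -0.608, 0.77], [0.0, 0.0, 0.0, 1.0]]
pics
```

View pics/top0.png

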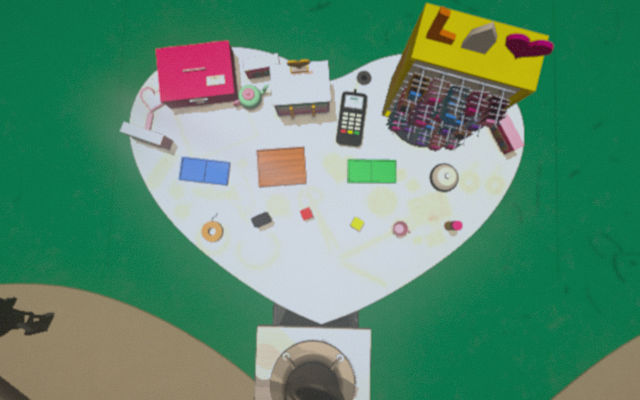

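View pics/side0.png

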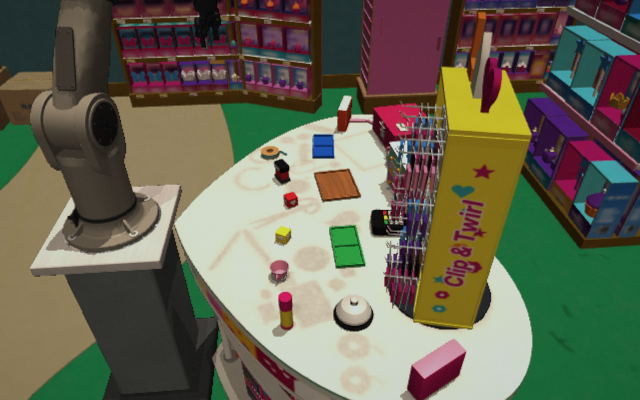

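The top view shows the blue tray near (205,171), wood (282,167), green (372,171), reel (212,231), stamp (261,220), red (307,214), yellow (358,224), cup (400,229), glue (454,226) and bell (445,177). In the side view the glue stands upright at (287,310) and the stamp at (282,171).

```bash
cat > h.py <<'E'
import numpy as np, cv2
from scipy.spatial.transform import Rotation as R
from station import *
def ray(r,uv,z):
    "pixels -> world points on plane at height z"
    uv=np.atleast_2d(uv).astype(float);K=np.array(r['camera_matrix']);P=np.array(r['pose'])
    d=np.c_[uv,np.ones(len(uv))]@np.linalg.inv(K).T@P[:3,:3].T
    return P[:3,3]+d*((z-P[2,3])/d[:,2])[:,None]
def mask(r,lo,hi,box=None):
    m=cv2.inRange(cv2.cvtColor(r['img'],cv2.COLOR_RGB2HSV),lo,hi)
    if box:
        k=np.zeros_like(m);x0,y0,x1,y1=box;k[y0:y1,x0:x1]=255;m&=k
    return m
def big(m):
    c,_=cv2.findContours(m,cv2.RETR_EXTERNAL,cv2.CHAIN_APPROX_NONE)
    return max(c,key=cv2.contourArea).reshape(-1,2)
def rect(r,m,z):
    "min-area rectangle in world mm of largest blob: centre, size, long-edge angle deg"
    p=ray(r,big(m),z)[:,:2]*1000
    b=cv2.boxPoints(cv2.minAreaRect(p.astype(np.float32)));e=[b[1]-b[0],b[2]-b[1]];e.sort(key=np.linalg.norm)
    return b.mean(0).round(1),np.linalg.norm(e,axis=1).round(1),round(float(np.degrees(np.arctan2(e[1][1],e[1][0]))%180),1)
def rot():
    return R.from_quat(np.array(get_obs()['tool_rot'])[[1,2,3,0]])
def go(x,y,z,ydir=None):
    "shift in tool axes to world target; ydir = wanted world angle (deg, mod 180) of tool y"
    o=get_obs();t=rot();s=t.inv().apply(np.array([x,y,z])-o['eef_pos'])
    yy=t.apply([0,1,0]);a=np.degrees(np.arctan2(yy[1],yy[0]))
    turn=None if ydir is None else round(float(-((ydir-a+90)%180-90)),1)
    print('t',round(o['t'],2),'shift',s.round(4),'rz',turn,'ynow',round(float(a),1))
E
python3 - <<'E'
from h import *
r=read_camera('top')
for n,lo,hi,b,z in [('blue',(105,120,80),(125,255,255),(170,145,240,195),.01),('wood',(5,90,50),(20,255,255),(250,140,312,192),.01),('green',(50,120,60),(70,255,255),(340,150,405,190),.01),
 ('red',(0,150,80),(8,255,255),(296,204,318,224),.03),('yellow',(24,120,80),(35,255,255),(345,212,370,236),.03),
 ('stamp',(0,0,0),(180,255,90),(245,205,280,235),.057),('reel',(5,80,80),(25,255,255),(195,215,228,245),.016),('cup',(165,40,60),(180,255,255),(385,215,412,240),.028),('glue',(150,120,60),(178,255,255),(440,215,468,238),.088),('bell',(0,0,0),(180,255,90),(425,158,465,196),.0)]:
    print(n,*rect(r,mask(r,lo,hi,b),z))
E
```

```text
blue [583.  322.7] [ 61.7 133.1] 84.5
wood [602.1 103.9] [102.6 134.2] 96.0
green [ 597.6 -154.8] [ 60.7 134.6] 91.7
red [464.2  19.6] [0. 0.] 0.0
yellow [ 445.  -114.5] [26.9 27.2] 60.7
stamp [450.1 142.8] [23.3 28.1] 118.4
reel [410.4 292.8] [53.4 53.4] 2.8
cup [ 433.8 -235.7] [38.2 38.5] 39.8
glue [ 447.  -375.6] [21.3 24.2] 91.7
bell [ 571.1 -334.9] [11.7 51.4] 27.1
```

```bash
python3 - <<'E'
from h import *
go(.41,.293,.2,90)
r=read_camera('wrist');print(np.array(r['camera_matrix']).round(1).tolist(),np.array(r['pose']).round(3).tolist())
E
```

```text
t 0.15 shift [-0.2885 -0.2613  0.031 ] rz -19.5 ynow 70.5
[[306.8, 0.0, 314.7], [0.0, 306.8, 203.3], [0.0, 0.0, 1.0]] [[0.334, 0.905, 0.263, 0.158], [0.943, -0.32, -0.094, 0.659], [-0.001, 0.28, -0.96, 0.373], [0.0, 0.0, 0.0, 1.0]]
```

arm_command(commands=[-0.29,-0.26,0.03,0,0,-19.5,1,-0.29,-0.26,0.03,0,0,-19.5,1,-0.29,-0.26,0.03,0,0,-19.5,1,-0.29,-0.26,0.03,0,0,-19.5,1,-0.29,-0.26,0.03,0,0,-19.5,1,-0.29,-0.26,0.03,0,0,-19.5,1,-0.29,-0.26,0.03,0,0,-19.5,1,-0.29,-0.26,0.03,0,0,-19.5,1], force=30)

```text
t: 1.0
eef_pos: [0.4131, 0.2912, 0.2012]
tool_rot: [0.0, 0.001, 1.0, -0.0]
contact_force: [0.9, -0.1, -0.6]
gripper_width: 1.0
grasp_force: 0.0
```

arm_command(commands=[0,0,0,0,0,0,1,0,0,0,0,0,0,1])

```text
t: 1.2
eef_pos: [0.4124, 0.2935, 0.2013]
tool_rot: [-0.0, 0.001, 1.0, 0.0]
contact_force: [-0.0, 0.1, 0.4]
gripper_width: 1.001
grasp_force: 0.0
```

```bash
python3 - <<'E'
from h import *
r=read_camera('wrist');cv2.imwrite('pics/w1.png',r['img'][:,:,::-1])
go(.41,.293,.2,90)
o=get_obs();print(o['eef_pos'],o['contact_force'])
E
```

```text
t 1.25 shift [ 0.0018 -0.0019  0.0014] rz -0.0 ynow 90.0
[0.41175774 0.29488496 0.20139851] [0.73261335 0.34330819 0.10711607]
```

View pics/w1.png

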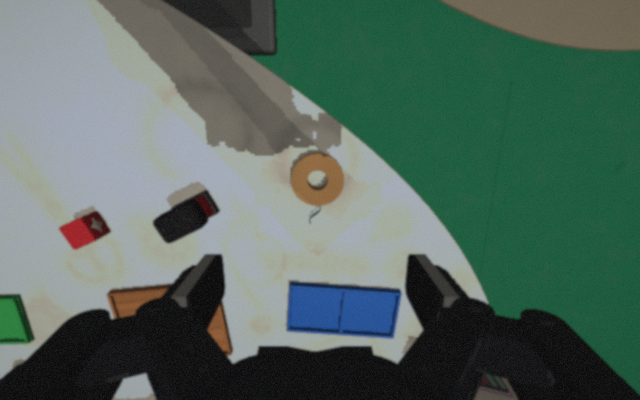

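Wrist view: the reel is at (318,180), the stamp's black top around (183,222) with its red side to the right, the red block at (78,232), and the blue and wood trays lie below.

```bash
python3 - <<'E'
from h import *
r=read_camera('wrist')
print('reel',*rect(r,mask(r,(5,80,80),(25,255,255),(280,140,355,215)),.016))
print('red bright top',*rect(r,mask(r,(0,150,150),(8,255,255),(50,200,120,260)),.03))
for v in(35,50): print('stamp',*rect(r,mask(r,(0,0,0),(180,255,v),(140,190,230,250)),.057))
print(r['img'][225,180],r['img'][205,208],r['img'][232,75],r['img'][222,97],np.array(r['pose'])[:3,3])
go(.41,.293,0,90)
E
```

```text
reel [409.2 295.6] [56.1 57.6] 44.6
red bright top [462.9  20.7] [1.4 1.9] 130.7
stamp [441.2 160.8] [27.8 50.5] 118.0
stamp [438.  166.3] [29.  64.7] 116.8
[19 19 23] [44 21 22] [160  43  49] [67 56 53] [0.339991   0.29442367 0.34372214]
t 1.3 shift [ 0.0014 -0.0027  0.2014] rz 0.1 ynow 90.1
```

arm_command(commands=[0.003,0.001,0.05,0,0,0,1,0.003,0.001,0.1,0,0,0,1,0.003,0.001,0.14,0,0,0,1,0.003,0.001,0.17,0,0,0,1,0.003,0.001,0.185,0,0,0,1,0.003,0.001,0.195,0,0,0,1,0.003,0.001,0.2,0,0,0,1,0.003,0.001,0.2,0,0,0,0.3])

```text
t: 2.1
eef_pos: [0.4088, 0.296, 0.0013]
tool_rot: [-0.0, -0.0, 1.0, 0.0]
contact_force: [0.7, -0.1, 0.6]
gripper_width: 0.851
grasp_force: 0.0
```

arm_command(commands=[0,0,0,0,0,0,0.3,0,0,0,0,0,0,0.3,0,0,0,0,0,0,0.3,0,0,0,0,0,0,0.3,0,0,0,0,0,0,0.3])

```text
t: 2.6
eef_pos: [0.4095, 0.2959, 0.0025]
tool_rot: [0.001, 0.0, 1.0, 0.001]
contact_force: [-1.5, 0.2, 7.2]
gripper_width: 0.66
grasp_force: 31.9
```

arm_command(commands=[0,0,-0.05,0,0,0,0.3,0,0,-0.09,0,0,0,0.3,-0.03,-0.03,-0.1,0,0,0,0.3,-0.062,-0.062,-0.1,0,0,-3,0.3,-0.096,-0.096,-0.1,0,0,-6,0.3,-0.13,-0.13,-0.1,0,0,-6,0.3,-0.165,-0.163,-0.1,0,0,-6,0.3,-0.193,-0.192,-0.1,0,0,-6,0.3])

```text
t: 3.4
eef_pos: [0.604, 0.1006, 0.102]
tool_rot: [0.001, -0.051, 0.999, -0.0]
contact_force: [0.8, 0.8, -0.0]
gripper_width: 0.666
grasp_force: 32.6
```

arm_command(commands=[0,0,0,0,0,0,0.3])

```text
t: 3.5
eef_pos: [0.6061, 0.096, 0.1021]
tool_rot: [0.002, -0.048, 0.999, -0.002]
contact_force: [-0.5, -0.7, 0.2]
gripper_width: 0.657
grasp_force: 32.6
```

```bash
python3 - <<'E'
from h import *
r=read_camera('wrist');cv2.imwrite('pics/w2.png',r['img'][:,:,::-1])
go(.602,.104,.006,96)
print(get_obs()['grasp_force'])
E
```

```text
t 3.55 shift [0.0016 0.005  0.0957] rz -0.4 ynow 95.6
32.55480945110321
```

View pics/w2.png

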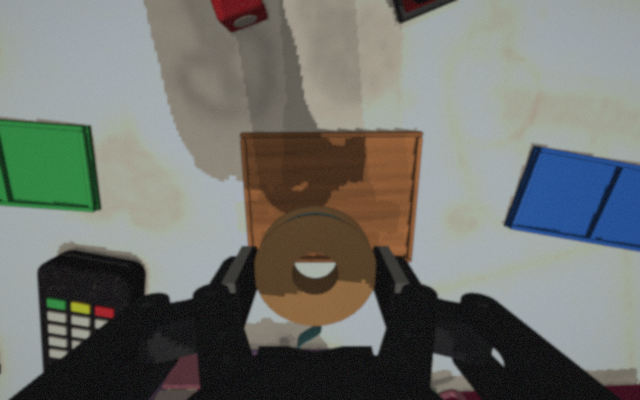

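The reel is held level at (315,265), above the wood tray, with the green tray to the left and the blue to the right.

arm_command(commands=[0.002,0.005,0.04,0,0,0,0.3,0.002,0.005,0.07,0,0,0,0.3,0.002,0.005,0.085,0,0,0,0.3,0.002,0.005,0.093,0,0,0,0.3,0.002,0.005,0.095,0,0,0,0.3,0.002,0.005,0.095,0,0,0,0.3,0.002,0.005,0.095,0,0,0,0.9,0.002,0.005,0.095,0,0,0,0.9])

```text
t: 4.35
eef_pos: [0.6002, 0.108, 0.0073]
tool_rot: [0.001, -0.052, 0.999, 0.0]
contact_force: [-0.0, 0.7, -0.2]
gripper_width: 0.9
grasp_force: 0.0
```

arm_command(commands=[0,0,0,0,0,0,0.9,0,0,-0.01,0,0,0,0.9,0,0,-0.05,0,0,0,0.9,0,0,-0.1,0,0,0,0.9,0,0,-0.14,0,0,0,0.9])

```text
t: 4.85
eef_pos: [0.5999, 0.1078, 0.1495]
tool_rot: [0.001, -0.052, 0.999, 0.0]
contact_force: [0.6, -0.6, 0.7]
gripper_width: 0.898
grasp_force: 0.0
```

```bash
python3 - <<'E'
from h import *
go(.445,.09,.2,118-90)
go(.455,.155,.2,118-90)
E
```

```text
t 4.85 shift [ 0.1558 -0.0017 -0.0508] rz 68.0 ynow 96.0
t 4.85 shift [ 0.1391  0.062  -0.0507] rz 68.0 ynow 96.0
```

arm_command(commands=[0.14,0.06,-0.05,0,0,68,1,0.14,0.06,-0.05,0,0,68,1,0.14,0.06,-0.05,0,0,68,1,0.14,0.06,-0.05,0,0,68,1,0.14,0.06,-0.05,0,0,68,1,0.14,0.06,-0.05,0,0,68,1,0.14,0.06,-0.05,0,0,68,1,0.14,0.06,-0.05,0,0,68,1])

```text
t: 5.65
eef_pos: [0.4539, 0.153, 0.1972]
tool_rot: [0.0, 0.518, 0.855, 0.001]
contact_force: [0.2, 0.3, 0.3]
gripper_width: 0.997
grasp_force: 0.0
```

arm_command(commands=[0,0,0,0,0,0,1,0,0,0,0,0,0,1])

```text
t: 5.85
eef_pos: [0.4539, 0.1531, 0.1968]
tool_rot: [0.0, 0.514, 0.858, 0.0]
contact_force: [-0.3, 0.2, 0.2]
gripper_width: 1.001
grasp_force: 0.0
```

```bash
python3 - <<'E'
from h import *
r=read_camera('wrist');cv2.imwrite('pics/w3.png',r['img'][:,:,::-1])
print(get_obs()['eef_pos'],np.array(r['pose'])[:3,3])
go(.45,.15,.025,28)
E
```

```text
[0.45396234 0.15304261 0.19666773] [0.41953458 0.21515388 0.33911497]
t 5.9 shift [-0.0008 -0.005   0.1717] rz 0.2 ynow 28.2
```

View pics/w3.png

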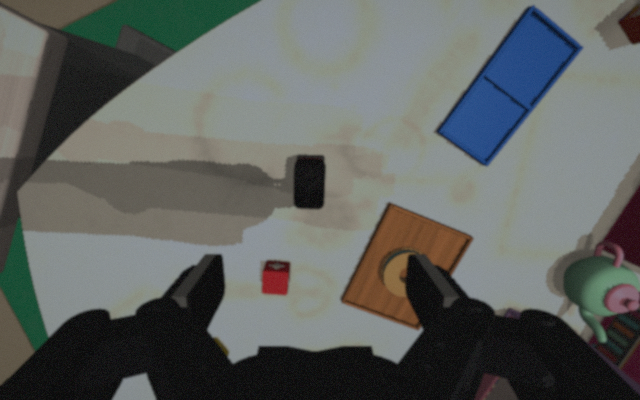

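Reel sits in the wood tray at (400,272). Stamp is near-aligned at (310,182); red block (276,277); blue tray fully visible.

```bash
python3 - <<'E'
from h import *
r=read_camera('wrist')
m=mask(r,(0,0,0),(180,255,45),(280,145,345,220));p=big(m);print('px',cv2.boundingRect(p))
a=cv2.minAreaRect(p)
print('stamp',*rect(r,m,.057),a)
print('blue',*rect(r,mask(r,(105,120,50),(125,255,255),(420,0,600,180)),.01))
m=mask(r,(0,120,120),(10,255,255),(250,250,300,305))|mask(r,(172,120,120),(180,255,255),(250,250,300,305))
print('red',*rect(r,m,.03),r['img'][282,275],r['img'][266,275])
E
```

```text
px (294, 156, 31, 52)
stamp [443.9 158.6] [27.9 49.2] 117.1 ((309.0, 181.5), (51.0, 30.0), 90.0)
blue [579.9 327.2] [ 68.4 139.2] 85.3
red [466.6  31.6] [27.9 28.4] 25.4 [137  33  38] [86 81 73]
```

arm_command(commands=[0.01,-0.006,0.04,0,0,0.5,1,0.01,-0.006,0.08,0,0,0.5,1,0.01,-0.006,0.12,0,0,0.5,1,0.01,-0.006,0.15,0,0,0.5,1,0.01,-0.006,0.165,0,0,0.5,1,0.01,-0.006,0.17,0,0,0.5,1,0.01,-0.006,0.17,0,0,0.5,0,0.01,-0.006,0.17,0,0,0.5,0])

```text
t: 6.75
eef_pos: [0.4447, 0.1593, 0.0271]
tool_rot: [0.0, 0.519, 0.855, 0.001]
contact_force: [0.2, -0.3, -0.2]
gripper_width: 0.693
grasp_force: 0.0
```

arm_command(commands=[0,0,0,0,0,0,0,0,0,0,0,0,0,0,0,0,0,0,0,0,0,0,0,0,0,0,0,0,0,0,0,0,0,0,0])

```text
t: 7.25
eef_pos: [0.4446, 0.1594, 0.0273]
tool_rot: [0.0, 0.519, 0.855, 0.001]
contact_force: [-1.6, -1.0, 7.5]
gripper_width: 0.345
grasp_force: 30.8
```

```bash
python3 - <<'E'
from h import *
print(get_obs()['gripper_width'],get_obs()['grasp_force'],get_obs()['eef_pos'])
go(.598,-.121,.14,1.7)
E
```

```text
0.34486606273146264 30.785119736683555 [0.44463244 0.15939931 0.02725967]
t 7.25 shift [-0.3195  0.0069 -0.1128] rz 25.8 ynow 27.5
```

arm_command(commands=[0,0,-0.04,0,0,0,0,0,0,-0.08,0,0,0,0,0,0,-0.113,0,0,0,0,-0.04,0,-0.113,0,0,5,0,-0.08,0.002,-0.113,0,0,11,0,-0.12,0.003,-0.113,0,0,17,0,-0.16,0.004,-0.113,0,0,22,0,-0.2,0.005,-0.113,0,0,26,0])

```text
t: 8.05
eef_pos: [0.5411, -0.0174, 0.1396]
tool_rot: [0.0, 0.699, 0.715, 0.0]
contact_force: [0.7, 0.2, -0.7]
gripper_width: 0.344
grasp_force: 30.2
```

```bash
python3 - <<'E'
from h import *
go(.597,-.121,.14,1.7)
E
```

```text
t 8.05 shift [-0.1049  0.0535 -0.0004] rz -0.4 ynow 1.3
```

arm_command(commands=[-0.035,0.018,0,0,0,0,0,-0.07,0.036,0,0,0,0,0,-0.105,0.053,0,0,0,0,0,-0.105,0.053,0,0,0,0,0,-0.105,0.053,0,0,0,0,0])

```text
t: 8.55
eef_pos: [0.596, -0.1206, 0.1392]
tool_rot: [-0.0, 0.699, 0.715, -0.0]
contact_force: [-1.0, 0.7, -1.6]
gripper_width: 0.337
grasp_force: 30.2
```

```bash
python3 - <<'E'
from h import *
r=read_camera('wrist');cv2.imwrite('pics/w4.png',r['img'][:,:,::-1])
go(.597,-.121,.031,1.7)
m=mask(r,(50,120,40),(70,255,255))
print('green',*rect(r,m,.01),cv2.boundingRect(big(m)))
E
```

```text
t 8.6 shift [-0.0021  0.0012  0.108 ] rz -0.2 ynow 1.5
green [ 595.  -125.2] [65.5 84.6] 91.4 (278, 153, 74, 90)
```

View pics/w4.png

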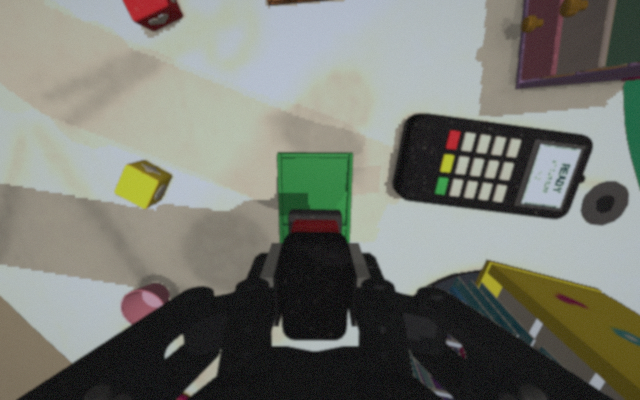

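Stamp is held upright over the +y bay of the green tray (278–352, 153–243). The yellow block is at (143,184), the cup at (147,303) and the card terminal at (495,165).

arm_command(commands=[0,0,0.04,0,0,0,0,0,0,0.08,0,0,0,0,0,0,0.1,0,0,0,0,0,0,0.106,0,0,0,0,0,0,0.108,0,0,0,0,0,0,0.108,0,0,0,0,0,0,0.108,0,0,0,0.55,0,0,0.108,0,0,0,0.55])

```text
t: 9.4
eef_pos: [0.597, -0.1194, 0.0322]
tool_rot: [0.001, 0.698, 0.716, 0.001]
contact_force: [-0.4, -0.1, 0.7]
gripper_width: 0.553
grasp_force: 0.0
```

arm_command(commands=[0,0,0,0,0,0,0.55,0,0,-0.02,0,0,0,0.55,0,0,-0.07,0,0,0,0.55,0,0,-0.12,0,0,0,0.7,0,0,-0.15,0,0,0,1])

```text
t: 9.9
eef_pos: [0.5977, -0.1204, 0.1854]
tool_rot: [0.002, 0.698, 0.716, 0.001]
contact_force: [0.2, 0.4, 0.0]
gripper_width: 0.849
grasp_force: 0.0
```

```bash
python3 - <<'E'
from h import *
r=read_camera('wrist')
print('yellow',*rect(r,mask(r,(24,120,130),(35,255,255),(60,60,300,330)),.03))
go(.45,-.12,.19,0)
E
```

```text
yellow [ 444.6 -112.2] [28.7 28.9] 60.8
t 9.95 shift [ 0.0047 -0.1498 -0.0022] rz 1.4 ynow 1.4
```

arm_command(commands=[0.003,-0.04,0,0,0,8,1,0.006,-0.08,0,0,0,16,1,0.009,-0.12,0.01,0,0,24,1,0.0115,-0.153,0.04,0,0,30.5,1,0.0115,-0.153,0.08,0,0,30.5,1,0.0115,-0.153,0.12,0,0,30.5,1,0.0115,-0.153,0.14,0,0,30.5,1,0.0115,-0.153,0.14,0,0,30.5,1])

```text
t: 10.75
eef_pos: [0.441, -0.112, 0.0392]
tool_rot: [-0.001, 0.862, 0.507, -0.002]
contact_force: [-1.2, 0.3, 0.2]
gripper_width: 1.0
grasp_force: 0.0
```

```bash
python3 - <<'E'
from h import *
go(.4446,-.1125,.006,-29)
E
```

```text
t 10.75 shift [0.0014 0.0035 0.0332] rz -0.0 ynow -29.0
```

arm_command(commands=[0.001,0.003,0.02,0,0,0,1,0.001,0.003,0.034,0,0,0,1,0.001,0.003,0.034,0,0,0,0,0.001,0.003,0.034,0,0,0,0,0.001,0.003,0.034,0,0,0,0,0.001,0.003,0.034,0,0,0,0,0.001,0.003,0.034,0,0,0,0,0.001,0.003,0.034,0,0,0,0])

```text
t: 11.55
eef_pos: [0.447, -0.1128, 0.0084]
tool_rot: [0.0, 0.862, 0.507, 0.001]
contact_force: [-0.3, 0.6, 7.4]
gripper_width: 0.345
grasp_force: 29.6
```

arm_command(commands=[0,0,0,0,0,0,0,0,0,-0.05,0,0,0,0,0,0,-0.1,0,0,0,0])

```text
t: 11.85
eef_pos: [0.4448, -0.1129, 0.1078]
tool_rot: [-0.001, 0.862, 0.507, -0.002]
contact_force: [1.7, 0.0, 0.6]
gripper_width: 0.341
grasp_force: 30.3
```

```bash
python3 - <<'E'
from h import *
a=np.radians(85.3);c=np.array([.5799,.3272]);d=np.array([np.cos(a),np.sin(a)])
print(c+.034*d,c-.034*d)
go(*(c-.034*d),.12,-4.7)
E
```

```text
[0.58268591 0.36108567] [0.57711409 0.29331433]
t 11.85 shift [ 0.4193 -0.0817 -0.0131] rz -24.4 ynow -29.1
```

arm_command(commands=[0.043,-0.01,-0.01,0,0,-3,0,0.087,-0.02,-0.01,0,0,-6,0,0.131,-0.03,-0.01,0,0,-9,0,0.175,-0.04,-0.01,0,0,-12,0,0.219,-0.05,-0.01,0,0,-15,0,0.263,-0.06,-0.01,0,0,-18,0,0.307,-0.07,-0.01,0,0,-21,0,0.351,-0.08,-0.01,0,0,-24,0])

```text
t: 12.65
eef_pos: [0.5467, 0.2349, 0.118]
tool_rot: [0.0, 0.737, 0.676, 0.0]
contact_force: [0.9, -0.0, 0.3]
gripper_width: 0.347
grasp_force: 30.2
```

arm_command(commands=[0,0,0,0,0,0,0])

```text
t: 12.75
eef_pos: [0.547, 0.2415, 0.1178]
tool_rot: [-0.001, 0.734, 0.679, 0.002]
contact_force: [-0.1, -0.2, -0.6]
gripper_width: 0.346
grasp_force: 30.2
```

```bash
python3 - <<'E'
from h import *
go(.5827,.3611,.0125,-4.7)
E
```

```text
t 12.75 shift [0.1215 0.0262 0.1059] rz 0.3 ynow -4.4
```

arm_command(commands=[0.04,0.009,0,0,0,0,0,0.08,0.018,0,0,0,0,0,0.1215,0.026,0.03,0,0,0,0,0.1215,0.026,0.07,0,0,0,0,0.1215,0.026,0.095,0,0,0,0,0.1215,0.026,0.103,0,0,0,0,0.1215,0.026,0.106,0,0,0,0,0.1215,0.026,0.106,0,0,0,0])

```text
t: 13.55
eef_pos: [0.5835, 0.3511, 0.0127]
tool_rot: [0.0, 0.738, 0.675, 0.0]
contact_force: [-0.3, 0.5, 0.6]
gripper_width: 0.344
grasp_force: 30.5
```

arm_command(commands=[0,0,0,0,0,0,0.55,0,0,0,0,0,0,0.55,0,0,-0.01,0,0,0,0.55,0,0,-0.05,0,0,0,0.55,0,0,-0.1,0,0,0,0.55,0,0,-0.15,0,0,0,0.8,0,0,-0.18,0,0,0,1,0,0,-0.18,0,0,0,1])

```text
t: 14.35
eef_pos: [0.5863, 0.3529, 0.1983]
tool_rot: [0.001, 0.738, 0.675, 0.005]
contact_force: [-0.0, 0.3, 0.6]
gripper_width: 1.001
grasp_force: 0.0
```

```bash
python3 - <<'E'
from h import *
r=read_camera('wrist');cv2.imwrite('pics/w5.png',r['img'][:,:,::-1])
go(.467,.032,.19,25)
E
```

```text
t 14.4 shift [-0.3295 -0.0891  0.0034] rz -30.0 ynow -5.0
```

View pics/w5.png

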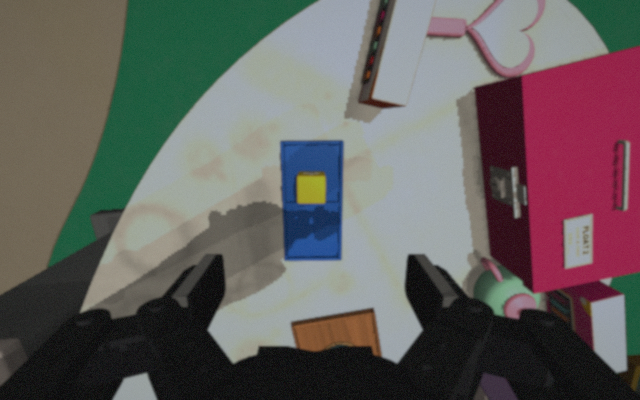

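Yellow sits in the +y bay of the blue tray at (311,188), bay rows 143–207; checking its margin.

```bash
python3 - <<'E'
from h import *
r=read_camera('wrist')
y=rect(r,mask(r,(24,120,130),(35,255,255),(270,130,350,260)),.034)
k=mask(r,(105,100,40),(125,255,255),(270,130,350,270));k=cv2.morphologyEx(k|mask(r,(20,80,60),(38,255,255),(270,130,350,260)),cv2.MORPH_CLOSE,np.ones((9,9)))
b=rect(r,k,.01);print(y,b)
a=np.radians(b[2]);d=y[0]-b[0];print('in tray x,y',d[0]*np.sin(a)-d[1]*np.cos(a),d[0]*np.cos(a)+d[1]*np.sin(a))
E
```

```text
(array([582.5, 350.9], dtype=float32), array([27.6, 28.1], dtype=float32), 84.9) (array([581.9, 328.5], dtype=float32), array([ 66.1, 138.4], dtype=float32), 85.2)
in tray x,y -1.2765117928040857 22.371638628162454
```

arm_command(commands=[-0.33,-0.089,0,0,0,-30,1,-0.33,-0.089,0,0,0,-30,1,-0.33,-0.089,0,0,0,-30,1,-0.33,-0.089,0,0,0,-30,1,-0.33,-0.089,0,0,0,-30,1,-0.33,-0.089,0,0,0,-30,1,-0.33,-0.089,0,0,0,-30,1,-0.33,-0.089,0,0,0,-30,1])

```text
t: 15.25
eef_pos: [0.462, 0.0249, 0.1901]
tool_rot: [-0.001, 0.541, 0.841, -0.002]
contact_force: [0.5, 0.5, 0.6]
gripper_width: 1.002
grasp_force: 0.0
```

arm_command(commands=[0,0,0,0,0,0,1,0,0,0,0,0,0,1,0,0,0,0,0,0,1])

```text
t: 15.55
eef_pos: [0.4658, 0.0322, 0.1909]
tool_rot: [-0.0, 0.536, 0.844, -0.0]
contact_force: [0.1, 1.1, 0.4]
gripper_width: 1.003
grasp_force: 0.0
```

```bash
python3 - <<'E'
from h import *
r=read_camera('wrist');cv2.imwrite('pics/w6.png',cv2.resize(r['img'][80:300,180:480,::-1],None,fx=2,fy=2))
b=(250,130,380,250)
m=mask(r,(0,120,60),(10,255,255),b)|mask(r,(170,120,60),(180,255,255),b)
p=rect(r,m,.03);print(p,cv2.boundingRect(big(m)),cv2.minAreaRect(big(m)))
go(p[0][0]/1000,p[0][1]/1000,.008,25)
E
```

```text
(array([465.7,  33. ], dtype=float32), array([28.5, 31.1], dtype=float32), 115.1) (302, 171, 29, 31) ((316.0, 186.0), (30.0, 28.0), 90.0)
t 15.6 shift [0.0009 0.0004 0.183 ] rz 0.1 ynow 25.1
```

View pics/w6.png

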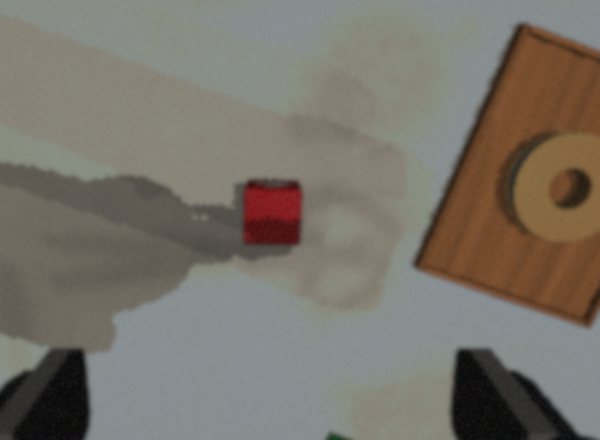

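The red block is aligned with the gripper (crop centre (272,213)); the reel lies flat in the wood tray.

arm_command(commands=[0,0,0.05,0,0,0,1,0,0,0.1,0,0,0,1,0,0,0.15,0,0,0,1,0,0,0.175,0,0,0,1,0,0,0.183,0,0,0,1,0,0,0.183,0,0,0,0,0,0,0.183,0,0,0,0,0,0,0.183,0,0,0,0])

```text
t: 16.4
eef_pos: [0.4669, 0.0312, 0.0098]
tool_rot: [0.001, 0.537, 0.843, 0.001]
contact_force: [0.1, -0.3, -0.4]
gripper_width: 0.512
grasp_force: 0.0
```

arm_command(commands=[0,0,0,0,0,0,0,0,0,0,0,0,0,0,0,0,0,0,0,0,0,0,0,0,0,0,0,0,0,0,-0.05,0,0,0,0,0,0,-0.1,0,0,0,0,0,0,-0.1,0,0,0,0])

```text
t: 17.1
eef_pos: [0.4698, 0.0313, 0.1141]
tool_rot: [0.004, 0.538, 0.843, 0.004]
contact_force: [0.7, -0.3, -0.1]
gripper_width: 0.34
grasp_force: 30.3
```

```bash
python3 - <<'E'
from h import *
go(.579,.2935,.12,-4.8)
E
```

```text
t 17.1 shift [ 0.1917  0.2097 -0.0038] rz 29.7 ynow 24.9
```

arm_command(commands=[0.03,0.033,-0.01,0,0,5,0,0.06,0.065,-0.01,0,0,10,0,0.09,0.098,-0.01,0,0,15,0,0.12,0.131,-0.01,0,0,20,0,0.15,0.164,-0.01,0,0,25,0,0.18,0.197,-0.01,0,0,29.5,0,0.192,0.21,-0.01,0,0,29.5,0,0.192,0.21,-0.01,0,0,29.5,0])

```text
t: 17.9
eef_pos: [0.5747, 0.2978, 0.1181]
tool_rot: [-0.0, 0.733, 0.681, 0.001]
contact_force: [-0.2, 0.9, -0.1]
gripper_width: 0.344
grasp_force: 30.3
```

arm_command(commands=[0,0,0,0,0,0,0,0,0,0,0,0,0,0])

```text
t: 18.1
eef_pos: [0.5746, 0.2915, 0.1184]
tool_rot: [0.0, 0.735, 0.678, -0.0]
contact_force: [-0.0, -0.0, 0.5]
gripper_width: 0.344
grasp_force: 30.3
```

```bash
python3 - <<'E'
from h import *
go(.579,.2925,.0135,-4.8)
E
```

```text
t 18.1 shift [0.0014 0.0044 0.1049] rz 0.2 ynow -4.6
```

arm_command(commands=[0.001,0.004,0.05,0,0,0,0,0.001,0.004,0.085,0,0,0,0,0.001,0.004,0.1,0,0,0,0,0.001,0.004,0.105,0,0,0,0,0.001,0.004,0.105,0,0,0,0,0.001,0.004,0.105,0,0,0,0.55,0.001,0.004,0.105,0,0,0,0.55,0.001,0.004,0.105,0,0,0,0.55])

```text
t: 18.9
eef_pos: [0.5793, 0.2943, 0.014]
tool_rot: [0.0, 0.735, 0.679, 0.001]
contact_force: [0.5, 0.3, 0.4]
gripper_width: 0.552
grasp_force: 0.0
```

arm_command(commands=[0,0,-0.01,0,0,0,0.55,0,0,-0.05,0,0,0,0.55,0,0,-0.1,0,0,0,0.55,0,0,-0.15,0,0,0,0.8,0,0,-0.19,0,0,0,1,0,0,-0.21,0,0,0,1])

```text
t: 19.5
eef_pos: [0.5807, 0.2945, 0.2288]
tool_rot: [0.001, 0.735, 0.678, 0.003]
contact_force: [0.8, 1.3, -0.3]
gripper_width: 0.999
grasp_force: 0.0
```

```bash
python3 - <<'E'
from h import *
go(.44,-.37,.25,0)
E
```

```text
t 19.5 shift [-0.6735 -0.0873 -0.0245] rz -4.6 ynow -4.6
```

arm_command(commands=[-0.05,-0.006,-0.02,0,0,-5,1,-0.1,-0.013,-0.02,0,0,-5,1,-0.15,-0.019,-0.02,0,0,-5,1,-0.2,-0.026,-0.02,0,0,-5,1,-0.25,-0.032,-0.02,0,0,-5,1,-0.3,-0.039,-0.02,0,0,-5,1,-0.35,-0.045,-0.02,0,0,-5,1,-0.39,-0.051,-0.02,0,0,-5,1])

```text
t: 20.3
eef_pos: [0.4964, -0.0929, 0.2442]
tool_rot: [0.0, 0.705, 0.71, 0.001]
contact_force: [1.2, 0.0, 0.4]
gripper_width: 1.001
grasp_force: 0.0
```

arm_command(commands=[-0.05,-0.013,0,0,0,0,1,-0.1,-0.026,0,0,0,0,1,-0.15,-0.036,0,0,0,0,1,-0.2,-0.046,0,0,0,0,1,-0.25,-0.056,0,0,0,0,1,-0.28,-0.06,0,0,0,0,1,-0.28,-0.06,0,0,0,0,1,-0.28,-0.06,0,0,0,0,1])

```text
t: 21.1
eef_pos: [0.439, -0.3718, 0.2437]
tool_rot: [0.0, 0.705, 0.709, 0.0]
contact_force: [1.3, 0.5, 0.4]
gripper_width: 0.999
grasp_force: 0.0
```

```bash
python3 - <<'E'
from h import *
r=read_camera('wrist');cv2.imwrite('pics/w7.png',r['img'][:,:,::-1])
go(.44,-.37,.25,0)
print(get_obs()['eef_pos'])
m=mask(r,(145,100,60),(178,255,255));p=big(m);print(cv2.boundingRect(p));print(rect(r,m,.088))
E
```

```text
t 21.15 shift [ 0.0004  0.0003 -0.0065] rz 0.5 ynow 0.5
[ 0.43967265 -0.37039987  0.24349388]
(472, 264, 93, 50)
(array([ 665.4, -489.1], dtype=float32), array([48.3, 97. ], dtype=float32), 25.3)
```

View pics/w7.png

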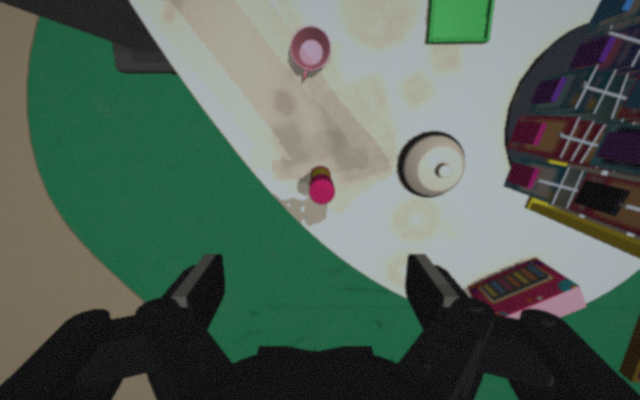

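Glue cap at (321,189), cup (311,50), bell (432,165); the display base's near edge is at col ~505, the green tray's corner at (490,42).

```bash
python3 - <<'E'
from h import *
r=read_camera('wrist')
m=mask(r,(145,100,60),(178,255,255),(295,165,350,215))
p=rect(r,m,.088);print(p)
c,rad=cv2.minEnclosingCircle(ray(r,big(m),.088)[:,:2].astype(np.float32)*1000);print(c,rad)
print(ray(r,[[505,100],[520,60],[545,30]],0).round(3))
go(c[0]/1000,c[1]/1000,.045,0)
E
```

```text
(array([ 445.4, -373.1], dtype=float32), array([24. , 29.8], dtype=float32), 90.2)
(445.26666259765625, -372.95159912109375) 15.057154655456543
[[ 0.665 -0.281  0.   ]
 [ 0.675 -0.238  0.   ]
 [ 0.697 -0.206  0.   ]]
t 21.2 shift [-0.0036  0.005   0.1984] rz 0.6 ynow 0.6
```

arm_command(commands=[-0.005,0.005,0.03,0,0,0,1,-0.005,0.005,0.08,0,0,0,1,-0.005,0.005,0.13,0,0,0,1,-0.005,0.005,0.17,0,0,0,1,-0.005,0.005,0.19,0,0,0,1,-0.005,0.005,0.198,0,0,0,1,-0.005,0.005,0.198,0,0,0,0,-0.005,0.005,0.198,0,0,0,0])

```text
t: 22.0
eef_pos: [0.4458, -0.376, 0.0466]
tool_rot: [0.001, 0.704, 0.71, 0.0]
contact_force: [-0.9, 0.1, -0.3]
gripper_width: 0.694
grasp_force: 0.0
```

arm_command(commands=[0,0,0,0,0,0,0,0,0,0,0,0,0,0,0,0,0,0,0,0,0,0,0,0,0,0,0,0,0,0,0,0,0,0,0,0,0,0,0,0,0,0])

```text
t: 22.6
eef_pos: [0.4454, -0.3765, 0.0465]
tool_rot: [0.001, 0.704, 0.71, 0.0]
contact_force: [0.1, 0.9, 7.6]
gripper_width: 0.303
grasp_force: 29.2
```

arm_command(commands=[0,0,-0.03,0,0,0,0,0,0,-0.07,0,0,0,0,0,0,-0.11,0,0,0,0,0,0,-0.11,0,0,0,0,0,0,-0.11,0,0,0,0])

```text
t: 23.1
eef_pos: [0.4452, -0.3762, 0.1563]
tool_rot: [0.001, 0.704, 0.71, 0.001]
contact_force: [-0.5, -0.1, -0.6]
gripper_width: 0.299
grasp_force: 29.6
```

```bash
python3 - <<'E'
from h import *
go(.597,-.187,.155,1.5)
E
```

```text
t 23.1 shift [0.1879 0.1534 0.0015] rz -1.0 ynow 0.5
```

arm_command(commands=[0.045,0.005,0,0,0,-1,0,0.09,0.01,0,0,0,-1,0,0.135,0.03,0,0,0,-1,0,0.17,0.06,0,0,0,-1,0,0.185,0.1,0,0,0,-1,0,0.188,0.135,0,0,0,-1,0,0.188,0.153,0,0,0,-1,0,0.188,0.153,0,0,0,-1,0])

```text
t: 23.9
eef_pos: [0.5977, -0.1853, 0.1534]
tool_rot: [-0.0, 0.697, 0.717, -0.001]
contact_force: [-0.0, 0.4, -1.1]
gripper_width: 0.3
grasp_force: 29.7
```

arm_command(commands=[0,0,0,0,0,0,0,0,0,0,0,0,0,0])

```text
t: 24.1
eef_pos: [0.5942, -0.1873, 0.1545]
tool_rot: [-0.001, 0.699, 0.716, -0.001]
contact_force: [-0.1, 0.1, -0.1]
gripper_width: 0.306
grasp_force: 29.7
```

```bash
python3 - <<'E'
from h import *
r=read_camera('wrist');cv2.imwrite('pics/w8.png',r['img'][:,:,::-1])
m=mask(r,(50,120,40),(70,255,255));print(rect(r,m,.01),cv2.boundingRect(big(m)))
go(.597,-.187,.0515,1.5)
E
```

```text
(array([ 595.4, -152.4], dtype=float32), array([ 65.5, 136.5], dtype=float32), 91.0) (282, 75, 75, 149)
t 24.15 shift [0.0002 0.0028 0.1033] rz -0.1 ynow 1.4
```

View pics/w8.png

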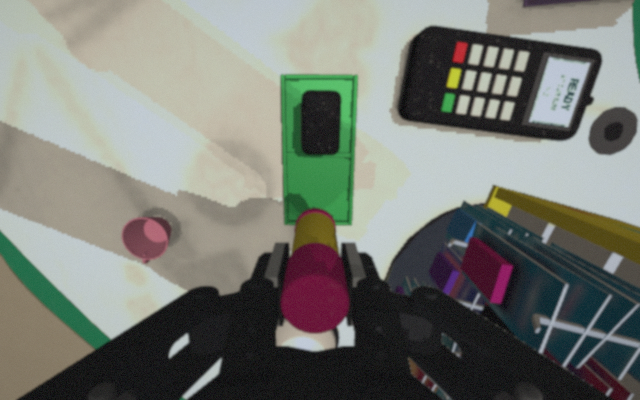

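Stamp stands well inside its bay at (320,122); glue is upright above the other bay; the display is clear on the right.

arm_command(commands=[0,0.001,0.035,0,0,0,0,0,0.001,0.07,0,0,0,0,0,0.001,0.092,0,0,0,0,0,0.001,0.1,0,0,0,0,0,0.001,0.103,0,0,0,0,0,0.001,0.103,0,0,0,0,0,0.001,0.103,0,0,0,0.5,0,0.001,0.103,0,0,0,0.5])

```text
t: 24.95
eef_pos: [0.5979, -0.187, 0.0536]
tool_rot: [0.001, 0.698, 0.716, 0.001]
contact_force: [-0.1, 0.3, -0.2]
gripper_width: 0.5
grasp_force: 0.0
```

arm_command(commands=[0,0,0,0,0,0,0.5,0,0,0,0,0,0,0.5,0,0,-0.03,0,0,0,0.5,0,0,-0.07,0,0,0,0.5,0,0,-0.12,0,0,0,0.5,0,0,-0.17,0,0,0,0.5,0,0,-0.2,0,0,0,0.5])

```text
t: 25.65
eef_pos: [0.598, -0.1877, 0.2566]
tool_rot: [0.002, 0.698, 0.716, 0.001]
contact_force: [0.1, -0.2, 1.1]
gripper_width: 0.5
grasp_force: 0.0
```

arm_command(commands=[0,-0.05,0,0,0,0,0.5,0,-0.1,0,0,0,0,0.5,0,-0.14,0,0,0,0,0.5,0,-0.14,0,0,0,0,0.5,0,-0.14,0,0,0,0,0.5])

```text
t: 26.15
eef_pos: [0.4569, -0.1901, 0.2528]
tool_rot: [0.0, 0.698, 0.716, 0.001]
contact_force: [0.3, 0.1, 0.4]
gripper_width: 0.498
grasp_force: 0.0
```

```bash
python3 - <<'E'
from h import *
r=read_camera('side');cv2.imwrite('pics/s2.png',cv2.resize(r['img'][110:340,210:410,::-1],None,fx=2.6,fy=2.6))
r=read_camera('top');cv2.imwrite('pics/t2.png',cv2.resize(r['img'][130:250,160:480,::-1],None,fx=2.5,fy=2.5))
for n,lo,hi,b,z in [('red',(0,120,60),(10,255,255),(170,145,240,195),.034),('yellow',(22,100,80),(35,255,255),(170,145,240,195),.034),('glue',(145,100,60),(178,255,255),(340,150,405,195),.092),('cup',(165,40,60),(180,255,255),(385,215,412,240),.028)]:
    print(n,*rect(r,mask(r,lo,hi,b),z))
E
```

```text
Traceback (most recent call last):
  File "h.py", line 19, in rect
    p=ray(r,big(m),z)[:,:2]*1000
            ~~~^^^
  File "h.py", line 16, in big
    return max(c,key=cv2.contourArea).reshape(-1,2)
           ~~~^^^^^^^^^^^^^^^^^^^^^^^
ValueError: max() iterable argument is empty
```

View pics/s2.png

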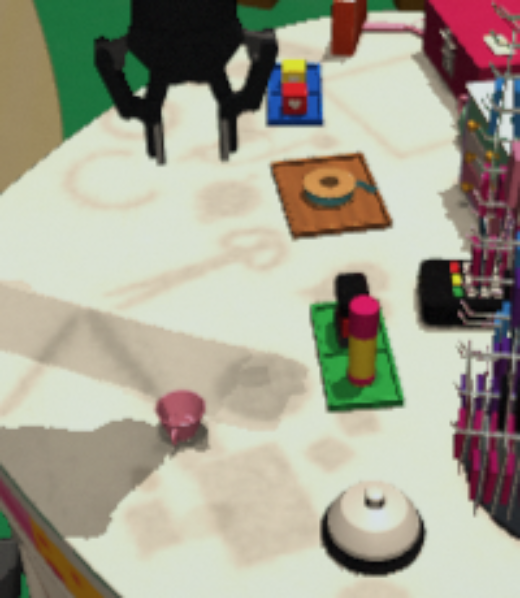

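View pics/t2.png

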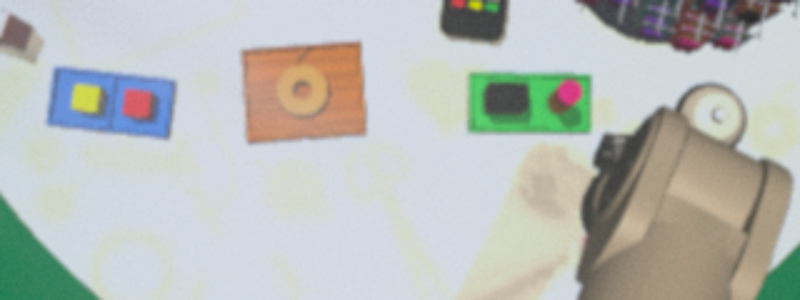

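The top crop shows yellow (87,98) and red (139,103) in separate blue bays, the reel (302,90) flat in the wood tray, and the stamp (507,99) and glue (568,95) in separate green bays. The side view shows everything upright, with the cup and bell undisturbed and the gripper clear.

```bash
python3 -c "
from station import *
print(hand_in())"
```

```text
the job is handed in; nothing more can be done
None
```

All five strays are in their trays and the job is handed in at about 26 s of the 104 s allowed; the last pictures show everything upright and seated with the cup and bell where they stood, but no verdict came back.

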